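# Close up the vacuum chamber on its sample jar

## Robot

A 7-joint arm with a two-finger parallel gripper is mounted at the origin on a cart in front of the work surface, level with it; the furniture and walls round the work are solid. World frame = base frame: x ahead of the robot, y to its left, z up, the work surface at z = 0. Lengths are in m, angles in rad, forces in N, time in s.
With the tool pointing down it reaches from about 0.425 to 1.025 m from the base axis. Payload 9.4 kg.
Tool frame: the origin (TCP) lies on the centre line of the jaws, within the pads' length; the fingertips stand 11 mm ahead of it and the grasp point (between the pads) lies 8 mm behind it; z points along the fingers, y is the line along which they close (so a half turn about z gives the same grasp; the last joint's range is limited). The gripper opens to 85 mm and grips with 20 to 120 N. Pads are 22 mm wide; open, the fingers measure 114 mm over their backs; the gripper's body (76 mm by 85 mm) begins 54 mm behind the grasp point. The pads swing forward as they close: fully open they stand 13 mm farther back than shut.
Start: joints at [-1.418, 0.599, -0.003, 1.599, 0.002, 0.943, -0.08], TCP at [0.165, 0.706, 0.242] pointing down, gripper open.
Joint ranges: [-2.57, 2.57], [-0.35, 1.97], [-1.29, 1.29], [0.11, 2.56], [-1.05, 4.19], [0.11, 1.86], [-2.63, 2.63]. Speed limits (rad/s): [2.22, 2.22, 3.01, 3.01, 3.14, 3.14, 3.14].

## Interface

Orientations are given as a 3x3 rotation matrix whose columns are the frame's x, y, z axes.
In Python, from bench import * gives the robot as it stands. The module is installed in compiled form; this text tells all that it offers.
- The arm moves only by the shell command python3 -m handwheel 'ROWS'. ROWS is JSON, a list of rows, each a list of 3 entries, a list of its own where there are three numbers: the shift along the tool's x, y, z in mm, then the turn, a rotation vector about the tool's x, y, z in rad, then the opening, from 0 (shut) to 1 (fully open). A call has 1 to 20 rows; each row shifts and turns the commanded pose from where the row before left it, along the tool's axes as they then stand; what a row does not reach is not made up. A row lasts 1/12 s, in which the tool goes at most 41.7 mm and 7.16 degrees, less where a joint would pass 70% of its speed; a pose out of reach is approached as far as the arm can. A call is refused whole if a number of a shift passes 41.7 or a number of a turn 0.125, either way. A call with a gripper value outside its range is refused whole. The fingers move at their own pace and stop on an object; the grip force is fixed at half the most. Time passes only in rows, so rows that do not move let the fingers close. It gives the time, the measured TCP pose, the force, the opening and the grip force at its end, in the units of the state.
- get_obs(): the state, without advancing time (a new reading comes with each control period).
- grab_frame(name): name is "side" or "top" or "wrist"; returns a dict with "img" (384x512x3 uint8, blue, green, red), "range_z" (384x512 float32, m along the optical axis (not along the pixel's ray), 0 where there is no reading), "mtx" (3x3 intrinsics, pixels), "R" (3x3) and "t" (3): a world point X has camera coordinates R X + t; the wrist camera has in their place "tool_from_camera" (4x4, takes a point from camera to tool coordinates, whose origin is the TCP and whose axes are the flange's). Camera axes: x right, y down, z forward; pixel columns grow to the right and rows downward; lengths in m; the calibration is good to about 2 mm. A picture is of the moment at which its call begins: read the wrist's pose just before it.
- hand_in(): hands the job in; it is judged then, once.
Trained networks look in a picture, given as the dict that the camera call returned (one of the last four; its "shot" number tells which), for a name from the list of things; names that differ only in an ending like _2 or _b are one class to them, and where a whole thing is asked for, a point or a joint stands for the part that bears it (a point fixed in the world has none). Each returns a list of dicts, best first, with "conf" (0 to 1); they miss things now and then, are a little off and sometimes report something else, mostly with a low value. They report only what shows in the picture. A call takes as long as a camera call. They do not tell look-alikes from the thing itself.
- look_for(name, picture): "at" ([x, y, z] in m, in world coordinates, good to about 4 mm: the middle of the surface that is visible of it).
- cut_out(name, picture): "pixels" (384x512 bool, what is visible of it).
- place_of(name, picture): "at" ([x, y, z] in m, in world coordinates, good to about 4 mm: a listed point, or the origin of a listed thing).
The state is a dict: "time": time; "joint_pos": joint angles; "joint_vel": joint speeds; "tau": joint torques, N m; "tool_pos": TCP position; "ee_rot": TCP orientation; "force": force on the tool from outside, world axes, zero at the start; "moment": the same for the moment, N m; "finger_gap": finger opening in m; "finger_force": force on a finger pad.
Only numpy, scipy, OpenCV 4.12 (cv2) and the standard library are available. Lean on these libraries where they do the work, as an engineer would, in place of code of your own. Each camera call takes 0.05 s, during which the arm holds its last target. There are 200 camera calls.

## Task

Stand the squat screw-cap jar (the shortest of the three capped containers) upright inside the open vacuum chamber and lower the lid onto its seal. Then clamp it shut: swing the clamp arm over the lid as far as it goes and press its cam lever down flat, so that the lid is drawn fully home. If the clamp arm hangs over the chamber's mouth, swing it clear first; leave the other things standing where they are.

Things in the scene. Friction and masses are not known exactly. Their poses are not given: they have to be found in the camera images.
- jar_quartz: the squat screw-cap jar to be loaded: white body, cap of the same width on top, round, 48 mm across, 62 mm tall, 40 to 130 g; origin at the centre of its underside, z up. Gripped round the body or cap. It starts at one of three places right of the chamber, the other two capped containers at the other two
- chamber: vacuum chamber, heavy fixed aluminium box 160 (x) by 180 mm (y), rim 90 mm high; cavity 132 (x) by 152 mm (y), open on top, inner floor 24 mm above the bench. Origin: centre of its underside; own x points to the lid's hinge (roughly to the robot's left), own -y to the clamp arm's post (far side); a gauge and a port stick out 40 mm on its +y side
- shelf (a point): centre of the chamber's inner floor, 24 mm above the bench
- lid (a joint): lid angle, 0 shut and fully home, 1.9 leaning back open. Plate 172 mm deep, 188 wide, 14 thick. A stiff hinge (0.75 N m) holds it wherever left; pushing its free edge takes up to 8 N. Without the clamp it rests on the soft seal at 0.01 to 0.03 rad; the clamp brings it home. It can come down only with the clamp arm swung out by 1.5 rad or more
- lid_hinge (a point): middle of the lid's hinge axis, 98 mm above the bench, at x = +88 mm, y = 0 in the chamber's frame; the axis runs along the chamber's y
- lid_edge (a point): middle of the outer side of the lid's free edge, 178 mm from the hinge axis (a lip 60 mm wide sticks out 12 mm more). At lid angle a it is 178 mm * cos(a) from the hinge to the chamber's -x and 178 mm * sin(a) above it, plus 8 mm along the outer face's normal. The outer side faces up when shut (106 mm above the bench), away from the cavity when open
- clamp_arm (a joint): angle of the clamp arm about its upright post: 0 at its stop, pointing along the chamber's +y across the middle of the lid; grows as it swings out to the chamber's -x side (direction in the chamber's frame: -sin, cos), up to 1.85. Friction 0.15 N m, stays where left. 26 mm wide, 118 to 142 mm above the bench, reaching 136 mm from the post
- post_top (a point): top of the clamp arm's post, on its axis, 148 mm above the bench, at x = 0, y = -118 mm in the chamber's frame
- cam_pivot (a point): pivot of the cam lever in the fork at the arm's end, 118 mm from the post axis, 131 mm above the bench
- cam_lever (a joint): angle of the cam lever in the arm's upright plane: 0 flat, lying back over the arm towards the post (clamped, past centre, stays), 1.57 upright (released), at most 1.8. Stays where left (0.08 N m); pressing it down over the lid takes up to about 6 N at its end. Sideways it is rigid with the arm, so pushing its grip sideways swings the arm
- lever_end (a point): middle of the end of the cam lever's black grip (round bar, 16 mm thick, 60 mm long), 93 mm from the pivot; beyond it the tip sticks out 9 mm. Upright it is 222 mm above the bench, the tip about 233 mm; flat it is 155 mm, the grip's upper side 163 mm above the bench and 9 mm clear of the arm below it. Past 1.57 the lever leans away from the post
- jar_alumina: bystander: larger screw-cap jar, 62 mm across, 92 mm tall, origin under its centre
- bottle_amber: bystander: tall narrow-necked bottle, 53 mm across, 105 mm tall, origin under its centre
- beaker: bystander: small clear beaker, 45 mm across, 58 mm tall, left of the chamber, origin under its centre
There are look-alikes about, which are no part of the job. What is shaped like the jar_quartz but brown, orange or red is not meant.

How it is judged:
On the way, in this order (a step that is already met when the one before it is completed fails the run):
1. the squat jar stands upright on the chamber's floor (x of jar_quartz in the frame of shelf between -0.06 and 0.06 m and y of jar_quartz in the frame of shelf between -0.07 and 0.07 m and z of jar_quartz in the frame of shelf below 0.006 m and angle between jar_quartz's own z axis and vertical below 0.15 rad), for 0.2 s.
2. the lid is down on its seal (value of joint lid below 0.05 rad), for 0.2 s.
3. the clamp arm is swung over the lid, up to its stop (value of joint clamp_arm below 0.12 rad), for 0.1 s.
At the end, for the whole second after the job is handed in: the jar stands upright (within 0.15 rad) and still on the chamber's floor, the lid is fully home (under 0.008 rad), the clamp arm is over the lid (within 0.12 rad of its stop) and the cam lever is flat (under 0.12 rad) (all of step 1 and value of joint lid below 0.008 rad and value of joint each of clamp_arm, cam_lever below 0.12 rad and linear speed of jar_quartz below 0.02 m/s); the robot touches nothing.
It fails at once if another container is shifted by more than 40 mm or knocked over (distance of any of jar_alumina, bottle_amber, beaker from where it was at the start of the episode above 0.04 m or angle between any of jar_alumina, bottle_amber, beaker's own z axis and vertical above 0.6 rad).
It also fails if it takes over 72 s, if anything falls off the work surface, if the arm or the gripper's body presses on something with over 40 N, if the wrist force passes 120 N, or if a joint passes its speed limit or range.

## Working session

There is one attempt and no reset: what is moved stays moved. The work goes in short steps, Python scripts to look and compute and a shell command to move; the robot and the scene stay as the last step left them, time stands still between calls to the robot, and variables do not carry over. Pictures are saved under pics/ and viewed, at most 10 in all, crops included, and the job is handed in when it is done.

```bash
mkdir -p pics; cat > h.py <<'E'
from bench import *
import numpy as np, cv2
def P(f,u,v,z=None):
    "pixel -> world (from depth)"
    d=f["range_z"][int(v),int(u)] if z is None else z
    c=np.linalg.inv(f["mtx"])@[u,v,1]*d
    return f["R"].T@(c-f["t"])
def cloud(f,m=None):
    v,u=np.nonzero((f["range_z"]>0)&(True if m is None else m))
    d=f["range_z"][v,u]
    c=np.linalg.inv(f["mtx"])@np.vstack([u*d,v*d,d])
    return (f["R"].T@(c-f["t"][:,None])).T
E
python3 - <<'E'
from h import *
np.set_printoptions(precision=4,suppress=True)
o=get_obs();print(o["time"],o["tool_pos"],o["ee_rot"],o["force"],o["finger_gap"])
ims=[]
for n in("top","side"):
    f=grab_frame(n);cv2.imwrite(f"pics/{n}0.png",f["img"]);print(n,f["R"],f["t"])
    for k in("jar_quartz","jar_alumina","bottle_amber","beaker","chamber","shelf","lid_hinge","lid_edge","post_top","cam_pivot","lever_end"):
        print(k,[(np.round(r["at"],3),round(r["conf"],2)) for r in place_of(k,f)][:4])
E
```

```text
0.0 [0.1651 0.7055 0.2414] [[-0.9737  0.2277 -0.0002]
 [ 0.2277  0.9737 -0.0015]
 [-0.0001 -0.0015 -1.    ]] [ 0.6211 -0.3942 -0.3012] 0.0852090654058787
top [[-0.144  -0.9896 -0.0022]
 [-0.9675  0.1412 -0.2098]
 [ 0.2079 -0.0281 -0.9777]] [0.026  0.5428 0.8469]
jar_quartz [(array([ 0.576, -0.322, -0.003]), 0.77), (array([ 0.51 , -0.218,  0.001]), 0.72), (array([ 0.684, -0.033, -0.002]), 0.59), (array([ 0.595, -0.238, -0.001]), 0.56)]
jar_alumina [(array([ 0.391, -0.234, -0.001]), 0.74)]
bottle_amber [(array([ 0.472, -0.307, -0.001]), 0.66)]
beaker [(array([ 0.643,  0.235, -0.001]), 0.59)]
chamber [(array([ 0.508, -0.034, -0.004]), 0.65), (array([0.476, 0.049, 0.273]), 0.58)]
shelf [(array([0.476, 0.048, 0.097]), 0.64), (array([ 0.5  , -0.037,  0.021]), 0.59)]
lid_hinge [(array([0.476, 0.045, 0.097]), 0.74)]
lid_edge [(array([0.479, 0.047, 0.274]), 0.84)]
post_top [(array([ 0.616, -0.006,  0.147]), 0.82)]
cam_pivot [(array([ 0.587, -0.118,  0.127]), 0.58), (array([0.477, 0.049, 0.273]), 0.43)]
lever_end [(array([ 0.578, -0.14 ,  0.22 ]), 0.59)]
side [[-0.7186  0.6953 -0.0089]
 [ 0.4358  0.4405 -0.7849]
 [-0.5418 -0.5679 -0.6196]] [ 0.3917 -0.1262  1.3319]
jar_quartz [(array([ 0.574, -0.324, -0.002]), 0.87), (array([ 0.597, -0.24 ,  0.002]), 0.75), (array([ 0.513, -0.214, -0.   ]), 0.7), (array([ 0.696, -0.031, -0.002]), 0.62)]
jar_alumina [(array([ 0.386, -0.236,  0.001]), 0.82)]
bottle_amber [(array([ 0.47 , -0.308, -0.   ]), 0.92)]
beaker [(array([0.642, 0.236, 0.001]), 0.69)]
chamber [(array([ 0.502, -0.04 , -0.003]), 0.76)]
shelf [(array([ 0.505, -0.038,  0.025]), 0.96)]
lid_hinge [(array([0.478, 0.05 , 0.097]), 0.96)]
lid_edge [(array([0.475, 0.054, 0.276]), 0.61)]
post_top [(array([ 0.613, -0.003,  0.149]), 0.82)]
cam_pivot [(array([ 0.587, -0.117,  0.134]), 0.66)]
lever_end [(array([ 0.579, -0.141,  0.219]), 0.8)]
```

View pics/top0.png

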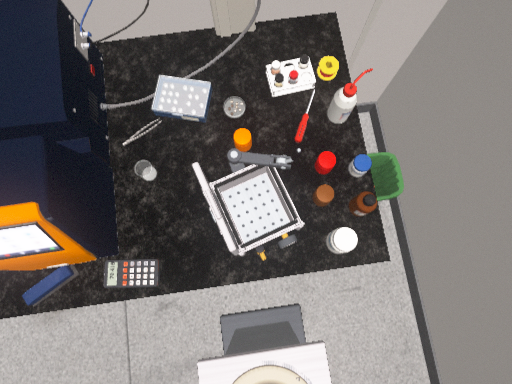

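View pics/side0.png

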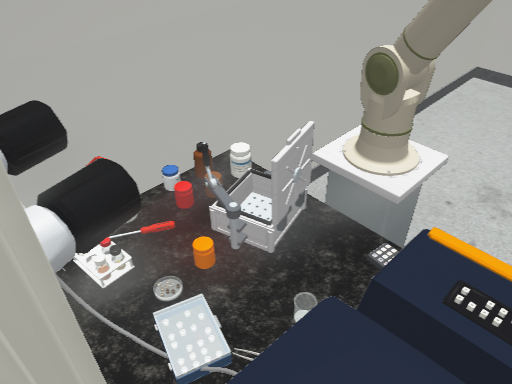

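The squat-jar candidates in the top picture are:
- blue cap on a white body at (361,165)
- red at (326,162)
- brown at (324,195)
- orange at (242,139)

Only the blue-capped one has a white body. The larger white jar at (342,240) is alumina, and the amber bottle is at (364,203). The clamp arm, at about (262,158), is swung out by only about 1 rad, so it has to be moved clear first. I'll check the choice in a crop and fit the chamber frame.

```bash
cat >> h.py <<'E'
np.set_printoptions(precision=4,suppress=True)
def go(target,opt=None):
    "print remaining shift in tool axes (mm)"
    o=get_obs();R=np.array(o["ee_rot"]);d=R.T@(np.array(target)-o["tool_pos"])*1000
    print("t",round(o["time"],2),"pos",np.array(o["tool_pos"]),"shift mm",d.round(0),"F",np.array(o["force"]).round(1),"gap",round(o["finger_gap"],4))
    return d
E
python3 - <<'E'
from h import *
f=grab_frame("top");s=grab_frame("side");w=grab_frame("wrist")
print(w["tool_from_camera"])
a=cv2.resize(f["img"][120:260,280:400],None,fx=3,fy=3.0,interpolation=3)
b=cv2.resize(s["img"][130:220,140:260],None,fx=3,fy=3.0,interpolation=3)
c=np.zeros((420,720,3),np.uint8);c[:,:360]=a;c[:270,360:]=b;cv2.imwrite("pics/crop.png",c)
# chamber fit
loc={"chamber":(0,0),"lid_hinge":(.088,0),"post_top":(0,-.118)}
A=[];B=[]
for fr in(f,s):
    for k,l in loc.items():
        r=place_of(k,fr)[0]["at"];A.append(l);B.append(r[:2])
A=np.array(A);B=np.array(B);za=A@[1,1j];zb=B@[1,1j]
q=np.vdot(za-za.mean(),zb-zb.mean());yaw=np.angle(q);c0=zb.mean()-np.exp(1j*yaw)*za.mean()
print("yaw",yaw,c0,"res mm",(zb-(c0+np.exp(1j*yaw)*za))*1000)
# rim rectangle from both clouds
p=np.vstack([cloud(f),cloud(s)])
m=(abs(p[:,2]-.09)<.004)&(np.hypot(p[:,0]-c0.real,p[:,1]-c0.imag)<.125)
print("rim rect",cv2.minAreaRect((p[m,:2]*1000).astype(np.float32)))
for fr in(f,s):
    q=cut_out("jar_quartz",fr)
    pj=cloud(fr); m=(np.hypot(pj[:,0]-.575,pj[:,1]+.323)<.05)&(pj[:,2]>.056)&(pj[:,2]<.07)
    print("jar top",m.sum(),pj[m].mean(0),pj[m].min(0),pj[m].max(0))
E
```

```text
[[-0.0009 -0.949  -0.3152  0.0816]
 [ 1.     -0.0006 -0.001   0.0003]
 [ 0.0007 -0.3152  0.949  -0.1321]
 [ 0.      0.      0.      1.    ]]
yaw 1.7369897938663525 (0.49259454732241714-0.020536060159967083j) res mm [-16.6945+66.5361j  -3.7368-21.9514j   4.9313 -5.0846j   9.0055-18.5639j
   0.4632-20.1514j   6.0313 -0.7846j]
rim rect ((513.5026245117188, -29.413726806640625), (209.35874938964844, 181.6947784423828), 16.562183380126953)
jar top 256 [ 0.5762 -0.3274  0.062 ] [ 0.5536 -0.3504  0.0564] [ 0.5993 -0.3053  0.0675]
jar top 145 [ 0.5787 -0.3233  0.0609] [ 0.5548 -0.3498  0.0561] [ 0.6001 -0.3015  0.0645]
```

View pics/crop.png

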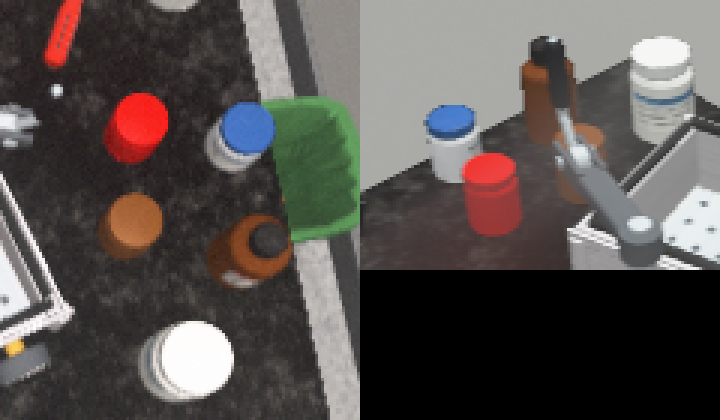

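The crop shows the white body with the blue cap at (247,130), which is the jar. Red and brown are the look-alikes. I fit the chamber centre at (0.502,-0.037) with x axis (-0.28,0.96), and the arm angle is about 1.0. Next I'll raise the tool, travel with a turn so that tool x is chamber -y and tool y is chamber -x, and swing the clamp out.

```bash
cat >> h.py <<'E'
from scipy.spatial.transform import Rotation as Ro
C=np.array([.502,-.037]);X=np.array([-.28,.96]);Y=np.array([-.96,-.28])
def ch(x,y,z): return np.r_[C+x*X+y*Y,z]
def plan(way,n,turn,):
    "way: waypoints; n rows; total turn about tool z; print rows"
    o=get_obs();R=np.array(o["ee_rot"]);p=np.array(o["tool_pos"]);w=np.vstack([p]+way)
    s=np.r_[0,np.cumsum(np.linalg.norm(np.diff(w,axis=0),axis=1))]
    for i in range(n):
        q=np.array([np.interp(s[-1]*(i+1)/n,s,w[:,k]) for k in range(3)])
        print((R.T@(q-p)*1000).round(0).astype(int).tolist(),end=" ");p=q
        R=R@Ro.from_rotvec([0,0,turn/n]).as_matrix()
    print("turn/row",turn/n)
E
python3 -m handwheel '[[[0,0,-40],[0,0,0],0],[[0,0,-40],[0,0,0],0],[[0,0,-40],[0,0,0],0],[[0,0,-30],[0,0,0],0]]'
python3 - <<'E'
from h import *
plan([[.35,.5,.39],[.55,.2,.39],ch(-.122,.015,.39)],30,2.625)
E
```

```text
time: 2.08
tool_pos: [0.1653, 0.7063, 0.396]
ee_rot: [[-0.974, 0.228, 0.001], [0.228, 0.974, 0.003], [0.0, 0.003, -1.0]]
force: [-1.4, 0.8, 0.3]
finger_gap: 0.0389
finger_force: 0.0
[-27, -19, 1] [-29, -17, 1] [-30, -14, 1] [-31, -11, 1] [-32, -9, 1] [-33, -6, 1] [-33, -3, 1] [-33, 0, 1] [-33, 0, 0] [-33, 1, 0] [-33, 4, 0] [-33, 7, 0] [-32, 10, 0] [-31, 12, 0] [-30, 15, 0] [-28, 18, 0] [-27, 20, 0] [-25, 22, 0] [-23, 24, 0] [-30, 11, 0] [-31, 11, 0] [-30, 13, 0] [-29, 16, 0] [-28, 19, 0] [-26, 21, 0] [-24, 23, 0] [-22, 25, 0] [-20, 27, 0] [-17, 28, 0] [-15, 30, 0] turn/row 0.0875
```

```bash
python3 -m handwheel '[[[-27,-19,0],[0,0,0.0875],0],[[-29,-17,0],[0,0,0.0875],0],[[-30,-14,0],[0,0,0.0875],0],[[-31,-11,0],[0,0,0.0875],0],[[-32,-9,0],[0,0,0.0875],0],[[-33,-6,0],[0,0,0.0875],0],[[-33,-3,0],[0,0,0.0875],0],[[-33,0,0],[0,0,0.0875],0],[[-33,0,0],[0,0,0.0875],0],[[-33,1,0],[0,0,0.0875],0],[[-33,4,0],[0,0,0.0875],0],[[-33,7,0],[0,0,0.0875],0],[[-32,10,0],[0,0,0.0875],0],[[-31,12,0],[0,0,0.0875],0],[[-30,15,0],[0,0,0.0875],0]]'
python3 -m handwheel '[[[-28,18,0],[0,0,0.0875],0],[[-27,20,0],[0,0,0.0875],0],[[-25,22,0],[0,0,0.0875],0],[[-23,24,0],[0,0,0.0875],0],[[-30,11,0],[0,0,0.0875],0],[[-31,11,0],[0,0,0.0875],0],[[-30,13,0],[0,0,0.0875],0],[[-29,16,0],[0,0,0.0875],0],[[-28,19,0],[0,0,0.0875],0],[[-26,21,0],[0,0,0.0875],0],[[-24,23,0],[0,0,0.0875],0],[[-22,25,0],[0,0,0.0875],0],[[-20,27,0],[0,0,0.0875],0],[[-17,28,0],[0,0,0.0875],0],[[-15,30,0],[0,0,0.0875],0],[[0,0,0],[0,0,0],0]]'
python3 - <<'E'
from h import *
go(ch(-.122,.015,.195));print(get_obs()["ee_rot"],get_obs()["joint_pos"])
E
```

```text
time: 3.33
tool_pos: [0.4723, 0.3124, 0.3926]
ee_rot: [[-0.024, 1.0, 0.0], [1.0, 0.024, 0.001], [0.001, 0.0, -1.0]]
force: [-0.2, 0.3, -0.8]
finger_gap: 0.0003
finger_force: 0.0
time: 4.67
tool_pos: [0.5171, -0.1674, 0.3932]
ee_rot: [[0.963, 0.271, 0.001], [0.271, -0.963, -0.003], [0.001, 0.003, -1.0]]
force: [-0.3, -0.2, -0.5]
finger_gap: 0.0001
finger_force: 0.0
t 4.67 pos [ 0.5171 -0.1674  0.3932] shift mm [  7.  -8. 198.] F [-0.3 -0.2 -0.5] gap 0.0001
[[ 0.9626  0.2708  0.0014]
 [ 0.2708 -0.9626 -0.0027]
 [ 0.0006  0.003  -1.    ]] [-0.4419  0.2981  0.8696  1.8552 -0.2522  1.1014 -0.7757]
```

```bash
python3 -m handwheel '[[[5,-6,40],[0,0,0],0],[[0,0,40],[0,0,0],0],[[0,0,40],[0,0,0],0],[[0,0,40],[0,0,0],0],[[0,0,38],[0,0,0],0],[[0,0,0],[0,0,0],0],[[10,0,0],[0,0,0],0],[[10,1,0],[0,0,0],0],[[10,1,0],[0,0,0],0],[[10,1,0],[0,0,0],0],[[10,1,0],[0,0,0],0],[[10,1,0],[0,0,0],0],[[10,1,0],[0,0,0],0],[[10,1,0],[0,0,0],0],[[10,1,0],[0,0,0],0],[[10,1,0],[0,0,0],0]]'
python3 - <<'E'
from h import *
go(ch(-.134,-.113,.195));print(get_obs()["joint_pos"])
f=grab_frame("top");cv2.imwrite("pics/p1.png",f["img"][90:290,150:420].repeat(2,0).repeat(2,1))
for k in("cam_pivot","lever_end"):
    r=place_of(k,f)
    for e in r[:2]:
        d=np.array(e["at"])[:2]-ch(0,-.118,0)[:2];print(k,np.array(e["at"]),e["conf"],"ang",np.arctan2(-d@X,d@Y))
E
```

```text
time: 6.0
tool_pos: [0.6213, -0.1336, 0.1942]
ee_rot: [[0.959, 0.283, -0.0], [0.283, -0.959, 0.0], [-0.0, -0.0, -1.0]]
force: [-1.9, -0.1, 1.0]
finger_gap: 0.0002
finger_force: 0.0
t 6.0 pos [ 0.6213 -0.1336  0.1942] shift mm [26.  8. -1.] F [-1.9 -0.1  1. ] gap 0.0002
[-0.298   0.6307  0.6646  1.8855 -0.5275  0.8077 -0.6348]
cam_pivot [ 0.6426 -0.1178  0.1276] 0.56 ang 1.5225339089176808
cam_pivot [ 0.5771 -0.3234 -0.0017] 0.4 ang 1.168044865033312
```

```bash
python3 -m handwheel '[[[10,0,0],[0,0,0],0],[[10,0,0],[0,0,0],0],[[6,0,0],[0,0,0],0],[[0,0,0],[0,0,0],0],[[-20,0,0],[0,0,0],0.3],[[-20,0,0],[0,0,0],0.8]]'
python3 - <<'E'
from h import *
f=grab_frame("top")
for k in("cam_pivot","lever_end"):
    for e in place_of(k,f)[:2]:
        d=np.array(e["at"])[:2]-ch(0,-.118,0)[:2];print(k,np.array(e["at"]),e["conf"],"ang",np.arctan2(-d@X,d@Y))
go([.577,-.325,.195]);plan([[.577,-.325,.195]],6,-.5)
E
```

```text
time: 6.65
tool_pos: [0.6073, -0.1375, 0.1939]
ee_rot: [[0.959, 0.285, 0.0], [0.285, -0.959, -0.001], [0.0, 0.001, -1.0]]
force: [-0.5, -0.8, 0.5]
finger_gap: 0.0236
finger_force: 0.0
t 6.8 pos [ 0.6059 -0.1386  0.1946] shift mm [-80. 171.  -0.] F [0.1 0.6 0.5] gap 0.0458
[-13, 28, 0] [-16, 27, 0] [-18, 26, 0] [-20, 24, 0] [-22, 23, 0] [-24, 21, 0] turn/row -0.08333333333333333
```

```bash
python3 -m handwheel '[[[-13,28,0],[0,0,-0.083],0.85],[[-16,27,0],[0,0,-0.083],0.85],[[-18,26,0],[0,0,-0.083],0.85],[[-20,24,0],[0,0,-0.083],0.85],[[-22,23,0],[0,0,-0.083],0.85],[[-24,21,0],[0,0,-0.083],0.85],[[0,0,0],[0,0,0],0.85],[[0,0,30],[0,0,0],0.85],[[0,0,30],[0,0,0],0.85],[[0,0,0],[0,0,0],0.85]]'
python3 - <<'E'
from h import *
go([.577,-.325,.028]);o=get_obs();print(o["ee_rot"],o["joint_pos"])
w=grab_frame("wrist");cv2.imwrite("pics/w1.png",w["img"])
f=grab_frame("top")
T=np.eye(4);T[:3,:3]=o["ee_rot"];T[:3,3]=o["tool_pos"];M=T@w["tool_from_camera"]
v,u=np.nonzero(w["range_z"]>0);d=w["range_z"][v,u];c=np.linalg.inv(w["mtx"])@np.vstack([u*d,v*d,d])
p=(M[:3,:3]@c+M[:3,3:]).T
b=w["img"][v,u].astype(int);m=(b[:,0]>b[:,2]+50)&(p[:,2]>.05)&(p[:,2]<.075)
print("cap",m.sum(),p[m].mean(0),cv2.minEnclosingCircle((p[m,:2]*1000).astype(np.float32)))
for k in("cam_pivot","lever_end"):
    for e in place_of(k,f)[:2]:
        d=np.array(e["at"])[:2]-ch(0,-.118,0)[:2];print(k,np.array(e["at"]),e["conf"],"ang",np.arctan2(-d@X,d@Y))
E
```

```text
time: 7.63
tool_pos: [0.5769, -0.3227, 0.1296]
ee_rot: [[0.708, 0.707, -0.005], [0.707, -0.708, 0.003], [-0.001, -0.006, -1.0]]
force: [0.5, 1.4, 0.2]
finger_gap: 0.0728
finger_force: 0.0
t 7.63 pos [ 0.5769 -0.3227  0.1296] shift mm [ -1.   2. 102.] F [0.5 1.4 0.2] gap 0.0728
[[ 0.7075  0.7067 -0.0054]
 [ 0.7067 -0.7075  0.0034]
 [-0.0014 -0.0062 -1.    ]] [ 0.1491  0.6954  0.4387  1.8579 -0.4413  0.6922  0.0595]
cap 3107 [ 0.5752 -0.3189  0.0625] ((558.6646118164062, -267.8182067871094), 169.2723388671875)
```

View pics/w1.png

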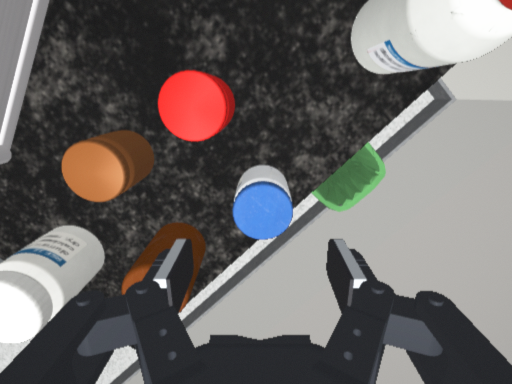

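The wrist picture shows the blue cap at (263,210), centred between the fingers, with red (197,105) and brown (100,165) well clear. I'll descend and grip.

```bash
python3 -m handwheel '[[[0,0,30],[0,0,0],0.85],[[0,0,30],[0,0,0],0.85],[[0,0,25],[0,0,0],0.85],[[0,0,15],[0,0,0],0.85],[[0,0,0],[0,0,0],0.4],[[0,0,0],[0,0,0],0.3],[[0,0,0],[0,0,0],0.2],[[0,0,0],[0,0,0],0.1],[[0,0,0],[0,0,0],0],[[0,0,0],[0,0,0],0]]'
```

```text
time: 8.67
tool_pos: [0.5791, -0.325, 0.0361]
ee_rot: [[0.707, 0.707, 0.003], [0.707, -0.707, -0.001], [0.001, 0.003, -1.0]]
force: [-0.5, 0.4, 8.0]
finger_gap: 0.0454
finger_force: 62.1
```

```bash
python3 -m handwheel '[[[0,0,-20],[0,0,0],0],[[0,0,-40],[0,0,0],0],[[0,0,-40],[0,0,0],0],[[0,0,-40],[0,0,0],0],[[0,0,-25],[0,0,0],0],[[0,0,0],[0,0,0],0]]'
python3 - <<'E'
from h import *
t=ch(-.025,.02,.2);go(t);plan([t],10,.5);print(get_obs()["finger_force"])
f=grab_frame("top")
for k in("cam_pivot","lever_end"):
    for e in place_of(k,f)[:2]:
        d=np.array(e["at"])[:2]-ch(0,-.118,0)[:2];print(k,np.array(e["at"]),e["conf"],"ang",np.arctan2(-d@X,d@Y))
E
```

```text
time: 9.17
tool_pos: [0.5802, -0.3265, 0.206]
ee_rot: [[0.708, 0.706, 0.009], [0.706, -0.708, -0.004], [0.003, 0.009, -1.0]]
force: [0.6, -0.4, -1.0]
finger_gap: 0.0452
finger_force: 61.7
t 9.17 pos [ 0.5802 -0.3265  0.206 ] shift mm [ 120. -248.    4.] F [ 0.6 -0.4 -1. ] gap 0.0452
[12, -25, 0] [11, -25, 0] [9, -26, 0] [8, -26, 0] [7, -27, 0] [5, -27, 0] [4, -27, 0] [3, -27, 0] [1, -27, 0] [0, -28, 0] turn/row 0.05
61.66371380755663
```

```bash
python3 -m handwheel '[[[12,-25,0],[0,0,0.05],0],[[11,-25,0],[0,0,0.05],0],[[9,-26,0],[0,0,0.05],0],[[8,-26,0],[0,0,0.05],0],[[7,-27,0],[0,0,0.05],0],[[5,-27,0],[0,0,0.05],0],[[4,-27,0],[0,0,0.05],0],[[3,-27,0],[0,0,0.05],0],[[1,-27,0],[0,0,0.05],0],[[0,-28,0],[0,0,0.05],0],[[0,0,0],[0,0,0],0],[[0,0,0],[0,0,0],0]]'
python3 - <<'E'
from h import *
go(ch(-.025,.02,.061));o=get_obs();print(o["finger_force"],o["joint_pos"])
f=grab_frame("top");s=grab_frame("side")
i=np.hstack([f["img"][90:290,150:350],s["img"][100:300,160:360]]);cv2.imwrite("pics/p2.png",cv2.resize(i,None,fx=2,fy=2))
for g in(f,s):
  for k in("cam_pivot","lever_end"):
    for e in place_of(k,g)[:1]:
        d=np.array(e["at"])[:2]-ch(0,-.118,0)[:2];print(k,np.array(e["at"]),e["conf"],"ang",np.arctan2(-d@X,d@Y))
E
```

```text
time: 10.32
tool_pos: [0.4862, -0.0637, 0.1981]
ee_rot: [[0.959, 0.284, -0.003], [0.284, -0.959, -0.0], [-0.003, -0.001, -1.0]]
force: [0.7, -0.5, -0.1]
finger_gap: 0.0451
finger_force: 61.7
t 10.32 pos [ 0.4862 -0.0637  0.1981] shift mm [  3.   4. 137.] F [ 0.7 -0.5 -0.1] gap 0.0451
61.66579723070754 [-0.48    0.4673  0.7025  2.1989 -0.5072  0.6411 -0.6954]
lever_end [ 0.67   -0.1251  0.2205] 0.47 ang 1.711276246494188
cam_pivot [ 0.6641 -0.1126  0.1324] 0.81 ang 1.7093355058319526
lever_end [ 0.6693 -0.1256  0.2166] 0.84 ang 1.7049366567219941
```

View pics/p2.png

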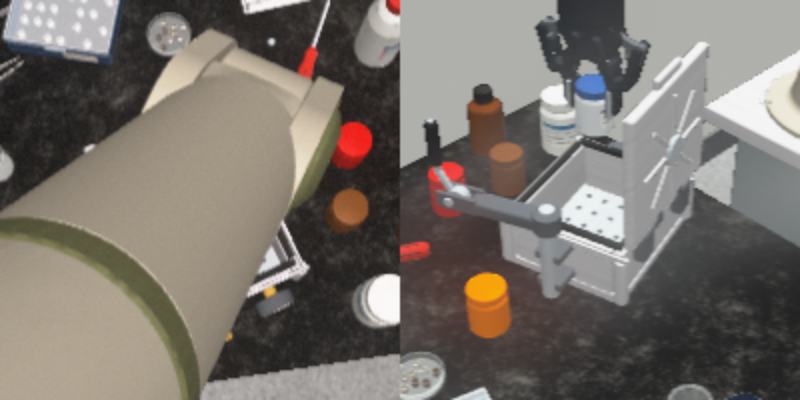

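```bash
python3 - <<'E'
from h import *
for n in("top","side"):
    f=grab_frame(n);p=cloud(f);q=np.c_[(p[:,:2]-C)@X,(p[:,:2]-C)@Y,p[:,2]]
    for x0 in(-.02,.05,.09,.13):
        for y0 in(-.08,-.04,0,.04,.08,.12):
            m=(abs(q[:,0]-x0)<.01)&(abs(q[:,1]-y0)<.01)&(q[:,2]>.30)
            if m.sum()>3: print(n,x0,y0,m.sum(),q[m,2].min().round(3),q[m,2].max().round(3))
E
```

```text
top -0.02 -0.04 24 0.538 0.555
top -0.02 0 139 0.551 0.589
top -0.02 0.04 218 0.591 0.626
top -0.02 0.08 231 0.511 0.63
top 0.05 0.04 107 0.64 0.678
top 0.05 0.08 679 0.699 0.735
top 0.05 0.12 1190 0.701 0.756
top 0.09 0.08 522 0.719 0.762
top 0.09 0.12 2602 0.771 0.802
top 0.13 0.12 3167 0.801 0.83
side -0.02 -0.04 403 0.428 0.545
side -0.02 0 42 0.3 0.372
side 0.05 0.04 4 0.532 0.537
```

The arm is at 1.71, and the forearm clears the lid by more than 0.1 m. I'll lower the jar.

```bash
python3 -m handwheel '[[[3,4,25],[0,0,0],0],[[0,0,30],[0,0,0],0],[[0,0,30],[0,0,0],0],[[0,0,25],[0,0,0],0],[[0,0,12],[0,0,0],0],[[0,0,6],[0,0,0],0],[[0,0,4],[0,0,0],0],[[0,0,2],[0,0,0],0],[[0,0,0],[0,0,0],0],[[0,0,0],[0,0,0],0]]'
```

```text
time: 11.55
tool_pos: [0.4917, -0.0685, 0.066]
ee_rot: [[0.96, 0.281, 0.001], [0.281, -0.96, -0.0], [0.001, 0.0, -1.0]]
force: [0.0, -0.3, -0.7]
finger_gap: 0.045
finger_force: 61.7
```

```bash
python3 -m handwheel '[[[0,0,2],[0,0,0],0],[[0,0,2],[0,0,0],0],[[0,0,0],[0,0,0],0],[[0,0,0],[0,0,0],0]]'; python3 -m handwheel '[[[0,0,1],[0,0,0],0],[[0,0,0],[0,0,0],0],[[0,0,0],[0,0,0],0]]'
```

```text
time: 11.88
tool_pos: [0.4919, -0.0685, 0.062]
ee_rot: [[0.96, 0.281, 0.002], [0.281, -0.96, -0.0], [0.002, 0.001, -1.0]]
force: [-0.8, 1.1, 9.6]
finger_gap: 0.0454
finger_force: 65.9
time: 12.13
tool_pos: [0.4919, -0.0685, 0.0612]
ee_rot: [[0.96, 0.281, 0.002], [0.281, -0.96, -0.0], [0.002, 0.001, -1.0]]
force: [-0.9, 1.8, 12.9]
finger_gap: 0.0453
finger_force: 67.5
```

Contact on the floor. I'll release and rise.

```bash
python3 -m handwheel '[[[0,0,-1],[0,0,0],0.3],[[0,0,0],[0,0,0],0.6],[[0,0,0],[0,0,0],0.8],[[0,0,0],[0,0,0],0.8],[[0,0,-10],[0,0,0],0.8],[[0,0,-25],[0,0,0],0.8],[[0,0,-40],[0,0,0],0.8],[[0,0,-40],[0,0,0],0.8],[[0,0,-40],[0,0,0],0.5],[[0,0,-40],[0,0,0],0],[[0,0,-40],[0,0,0],0],[[0,0,-40],[0,0,0],0],[[0,0,-20],[0,0,0],0]]'
python3 - <<'E'
from h import *
s=grab_frame("side");cv2.imwrite("pics/p3.png",cv2.resize(s["img"][120:280,170:350],None,fx=3,fy=3))
for k in("jar_quartz","lid_hinge","lid_edge"):
    for e in place_of(k,s)[:4]:
        a=np.array(e["at"]);print(k,a,"chamber",(a[:2]-C)@X,(a[:2]-C)@Y,e["conf"])
for x,y in((.13,.0),(.11,.05)): go(ch(x,y,.34))
print(get_obs()["joint_pos"])
E
```

```text
time: 13.22
tool_pos: [0.492, -0.0693, 0.3605]
ee_rot: [[0.96, 0.28, 0.005], [0.28, -0.96, 0.001], [0.005, 0.001, -1.0]]
force: [1.2, 0.7, -1.2]
finger_gap: 0.0078
finger_force: 0.0
jar_quartz [ 0.5123 -0.2144  0.0011] chamber -0.17318799999999998 0.03978400000000003 0.88
jar_quartz [ 0.4838 -0.0677  0.0229] chamber -0.024376 0.026067999999999994 0.77
jar_quartz [ 0.6954 -0.03   -0.0001] chamber -0.047432000000000016 -0.18762399999999999 0.64
jar_quartz [ 0.5985 -0.2384 -0.0021] chamber -0.220364 -0.03624800000000002 0.58
lid_hinge [0.4787 0.0465 0.1012] chamber 0.086684 -0.0010120000000000094 0.86
lid_edge [0.4759 0.0534 0.2768] chamber 0.09409200000000001 -0.00025599999999999234 0.74
lid_edge [ 0.6628 -0.1102  0.1312] chamber -0.11529600000000001 -0.13387199999999994 0.65
t 13.42 pos [ 0.4911 -0.0679  0.3564] shift mm [  19. -157.   17.] F [ 0.3  0.5 -0.7] gap 0.0002
t 13.42 pos [ 0.4911 -0.0679  0.3564] shift mm [ -31. -137.   17.] F [ 0.3  0.5 -0.7] gap 0.0002
[-0.7026  0.2663  0.9365  2.0026 -0.2575  0.9934 -0.9256]
```

View pics/p3.png

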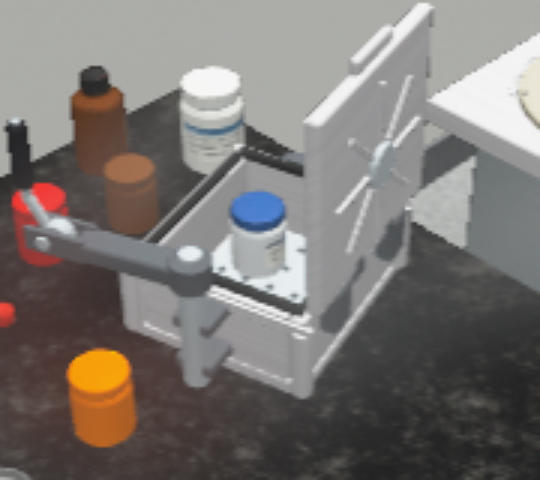

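The jar stands upright in the chamber at (258,235) in the crop. The lid is upright and the clamp is clear. I'll go over the lid to its outer side.

```bash
python3 -m handwheel '[[[8,-27,0],[0,0,0],0],[[8,-27,0],[0,0,0],0],[[8,-28,0],[0,0,0],0],[[8,-28,0],[0,0,0],0],[[8,-28,0],[0,0,0],0],[[8,-28,0],[0,0,0],0],[[0,0,0],[0,0,0],0],[[0,0,0],[0,0,0],0]]'
python3 - <<'E'
from h import *
o=get_obs();p=np.array(o["tool_pos"]);print((p[:2]-C)@X,(p[:2]-C)@Y,p[2],o["joint_pos"],o["ee_rot"])
go(ch(.135,-.03,.269))
a0=1.57
prev=None
for a in np.r_[np.arange(1.57,0.0,-.087),0.0]:
    r=160; q=np.array([88-r*np.cos(a)+8*np.sin(a)+14.5, 98+r*np.sin(a)+8*np.cos(a)+11])
    if prev is not None: print(round(a,2),"tool y %.0f z %.0f"%(-(q-prev)[0],-(q-prev)[1]),end="; ")
    else: print("start x z",q)
    prev=q
E
```

```text
time: 14.08
tool_pos: [0.4898, 0.106, 0.3547]
ee_rot: [[0.959, 0.284, -0.003], [0.284, -0.959, -0.002], [-0.003, 0.001, -1.0]]
force: [0.2, -0.3, -0.2]
finger_gap: 0.0001
finger_force: 0.0
0.1406932160609286 -0.02834636733566629 0.35465576646228597 [-1.0284  0.276   0.9115  1.9922 -0.258   0.9959 -1.2752] [[ 0.9587  0.2843 -0.0025]
 [ 0.2843 -0.9587 -0.0017]
 [-0.0029  0.0009 -1.    ]]
t 14.08 pos [0.4898 0.106  0.3547] shift mm [ 2.  6. 86.] F [ 0.2 -0.3 -0.2] gap 0.0001
start x z [110.3726 269.0063]
1.48 tool y 14 z -0; 1.4 tool y 14 z 1; 1.31 tool y 14 z 2; 1.22 tool y 13 z 4; 1.14 tool y 13 z 5; 1.05 tool y 13 z 6; 0.96 tool y 12 z 7; 0.87 tool y 11 z 8; 0.79 tool y 11 z 9; 0.7 tool y 10 z 10; 0.61 tool y 9 z 11; 0.53 tool y 8 z 11; 0.44 tool y 7 z 12; 0.35 tool y 6 z 13; 0.27 tool y 5 z 13; 0.18 tool y 4 z 13; 0.09 tool y 3 z 14; 0.0 tool y 1 z 14; 0.0 tool y 0 z 1;
```

```bash
python3 -m handwheel '[[[0,0,30],[0,0,0],0],[[0,0,30],[0,0,0],0],[[0,0,26],[0,0,0],0],[[0,0,0],[0,0,0],0],[[0,15,0],[0,0,0],0],[[0,15,0],[0,0,0],0],[[0,14,0],[0,0,0],0],[[0,14,1],[0,0,0],0],[[0,14,2],[0,0,0],0],[[0,13,4],[0,0,0],0],[[0,0,0],[0,0,0],0]]'
python3 - <<'E'
from h import *
o=get_obs();p=np.array(o["tool_pos"]);print((p[:2]-C)@X,(p[:2]-C)@Y,p[2],o["force"],o["joint_pos"])
s=grab_frame("side")
for e in place_of("lid_edge",s)[:2]:
    a=np.array(e["at"]);print(a,"chamber",(a[:2]-C)@X,(a[:2]-C)@Y,e["conf"])
E
```

```text
time: 15.0
tool_pos: [0.5148, 0.0198, 0.264]
ee_rot: [[0.961, 0.277, 0.0], [0.277, -0.961, -0.001], [0.0, 0.001, -1.0]]
force: [-0.3, 0.5, 0.1]
finger_gap: 0.0001
finger_force: 0.0
0.0509814496852127 -0.02821116647453098 0.2640252287107899 [-0.2954  0.5346  0.0505] [-0.7242  0.4086  0.8038  2.0828 -0.4057  0.8087 -0.9652]
[ 0.4932 -0.0003  0.2672] chamber 0.037695999999999986 -0.0018280000000000258 0.59
```

```bash
python3 -m handwheel '[[[0,13,5],[0,0,0],0],[[0,13,6],[0,0,0],0],[[0,12,7],[0,0,0],0],[[0,11,8],[0,0,0],0],[[0,11,9],[0,0,0],0],[[0,10,10],[0,0,0],0],[[0,9,11],[0,0,0],0],[[0,8,11],[0,0,0],0],[[0,7,12],[0,0,0],0],[[0,6,13],[0,0,0],0],[[0,5,13],[0,0,0],0],[[0,0,0],[0,0,0],0]]'
python3 - <<'E'
from h import *
o=get_obs();p=np.array(o["tool_pos"]);print((p[:2]-C)@X,(p[:2]-C)@Y,p[2],o["force"],o["joint_pos"])
s=grab_frame("side");f=grab_frame("top")
for g in(s,f):
  for e in place_of("lid_edge",g)[:2]:
    a=np.array(e["at"]);print(a,"chamber",(a[:2]-C)@X,(a[:2]-C)@Y,e["conf"])
E
```

```text
time: 16.1
tool_pos: [0.5437, -0.0782, 0.1571]
ee_rot: [[0.96, 0.281, -0.002], [0.281, -0.96, -0.001], [-0.002, -0.0, -1.0]]
force: [-0.9, 0.3, -0.9]
finger_gap: 0.0004
finger_force: 0.0
-0.05119180418943101 -0.02847374400621661 0.1571342186191546 [-0.9135  0.2689 -0.8853] [-0.3758  0.5839  0.6191  2.1061 -0.5771  0.6248 -0.6394]
[ 0.5235 -0.1154  0.1514] chamber -0.081284 0.0013120000000000388 0.67
[ 0.5288 -0.1176  0.1514] chamber -0.08488000000000001 -0.0031600000000000378 0.74
[ 0.5068 -0.0356 -0.0034] chamber -9.107298248878237e-18 -0.005000000000000025 0.71
```

```bash
python3 -m handwheel '[[[0,4,13],[0,0,0],0],[[0,3,12],[0,0,0],0],[[0,1,6],[0,0,0],0],[[0,0,4],[0,0,0],0],[[0,0,2],[0,0,0],0],[[0,0,0],[0,0,0],0]]'; python3 -m handwheel '[[[0,0,2],[0,0,0],0],[[0,0,0],[0,0,0],0],[[0,0,0],[0,0,0],0]]'
```

```text
time: 16.8
tool_pos: [0.5461, -0.0859, 0.1209]
ee_rot: [[0.96, 0.281, -0.001], [0.281, -0.96, -0.0], [-0.001, -0.0, -1.0]]
force: [0.1, -0.1, 0.7]
finger_gap: -0.0004
finger_force: 0.0
time: 17.05
tool_pos: [0.5462, -0.0859, 0.1195]
ee_rot: [[0.96, 0.281, 0.0], [0.281, -0.96, -0.0], [0.0, 0.0, -1.0]]
force: [-0.2, -1.5, 1.5]
finger_gap: -0.0002
finger_force: 0.9
```

```bash
python3 -m handwheel '[[[0,0,2],[0,0,0],0],[[0,0,1],[0,0,0],0],[[0,0,0],[0,0,0],0],[[0,0,0],[0,0,0],0],[[0,0,0],[0,0,0],0]]'; python3 -m handwheel '[[[0,0,2],[0,0,0],0],[[0,0,0],[0,0,0],0],[[0,0,0],[0,0,0],0]]'
```

```text
time: 17.47
tool_pos: [0.5463, -0.086, 0.1174]
ee_rot: [[0.96, 0.28, 0.001], [0.28, -0.96, 0.0], [0.001, -0.0, -1.0]]
force: [-2.8, -0.0, 15.7]
finger_gap: 0.0001
finger_force: 7.8
time: 17.72
tool_pos: [0.5463, -0.0861, 0.1169]
ee_rot: [[0.96, 0.28, 0.002], [0.28, -0.96, 0.002], [0.003, -0.001, -1.0]]
force: [-9.1, 1.2, 36.3]
finger_gap: -0.0001
finger_force: 18.5
```

The lid is firmly down. I'll rise and go over the lever to its far side.

```bash
python3 -m handwheel '[[[0,0,-25],[0,0,0],0],[[0,0,-40],[0,0,0],0],[[0,0,-40],[0,0,0],0],[[0,0,-40],[0,0,0],0],[[0,0,-40],[0,0,0],0],[[26,11,0],[0,0,0],0],[[26,11,0],[0,0,0],0],[[26,11,0],[0,0,0],0],[[26,11,0],[0,0,0],0],[[26,11,0],[0,0,0],0],[[23,12,0],[0,0,0],0],[[0,0,0],[0,0,0],0]]'
cat >> h.py <<'E'
def cp():
    o=get_obs();p=np.array(o["tool_pos"]);print("t",o["time"],"chamber xyz",np.r_[(p[:2]-C)@X,(p[:2]-C)@Y,p[2]]*1000,"F",np.array(o["force"]),"j",np.array(o["joint_pos"]))
def pts(names,f):
    for k in names:
        for e in place_of(k,f)[:2]:
            a=np.array(e["at"]);d=a[:2]-ch(0,-.118,0)[:2];print(k,"chamber",((a[:2]-C)@X).round(4),((a[:2]-C)@Y).round(4),a[2].round(4),"armang",np.arctan2(-d@X,d@Y).round(3),round(e["conf"],2))
E
python3 - <<'E'
from h import *
cp();s=grab_frame("side");f=grab_frame("top")
for g in(s,f): pts(["lid_edge","cam_pivot","lever_end"],g)
p=np.vstack([cloud(s),cloud(f)]);q=np.c_[(p[:,:2]-C)@X,(p[:,:2]-C)@Y,p[:,2]]
m=(abs(q[:,2]-.106)<.012)&(abs(q[:,1])<.08)&(q[:,0]>-.08)&(q[:,0]<.06)
b=q[m];A=np.c_[b[:,:2],np.ones(len(b))]
for _ in range(5):
    k=np.linalg.lstsq(A,b[:,2],rcond=None)[0];r=abs(b[:,2]-A@k);A,b=A[r<.003],b[r<.003]
print("lid slope",k,len(b))
prev=None
for a in np.arange(1.71,-.01,-.1):
    r=130;d=22;q=np.array([-r*np.sin(a)-d*np.cos(a),-118+r*np.cos(a)-d*np.sin(a)])
    print(round(a,2),q.round(0), "tool" if prev is not None else "", (-(q-prev)[::-1]).round(0) if prev is not None else "",end="; ");prev=q
E
```

```text
time: 18.72
tool_pos: [0.7156, -0.1067, 0.2981]
ee_rot: [[0.959, 0.283, 0.001], [0.283, -0.959, -0.001], [0.001, 0.001, -1.0]]
force: [-1.5, 0.7, -0.9]
finger_gap: 0.0001
finger_force: 0.0
t 18.7167 chamber xyz [-126.7253 -185.5358  298.1291] F [-1.5417  0.733  -0.9297] j [-0.3543  0.6444  0.7402  1.5752 -0.4694  1.1061 -0.7847]
lid_edge chamber -0.0862 -0.001 0.1118 armang 0.635 0.72
cam_pivot chamber -0.1175 -0.1357 0.1295 armang 1.721 0.82
lever_end chamber -0.1365 -0.1354 0.2176 armang 1.698 0.7
lid_edge chamber -0.0945 -0.0032 0.1085 armang 0.688 0.91
lid_edge chamber -0.1212 -0.1335 0.1287 armang 1.698 0.57
cam_pivot chamber -0.1137 -0.1324 0.1278 armang 1.696 0.76
cam_pivot chamber 0.0858 0.0025 0.0981 armang -0.619 0.27
lever_end chamber -0.1334 -0.1326 0.2204 armang 1.68 0.71
lid slope [-0.0247 -0.0011  0.1084] 5413
1.71 [-126. -158.]  ; 1.61 [-129. -145.] tool [-13.   3.]; 1.51 [-131. -132.] tool [-13.   2.]; 1.41 [-132. -119.] tool [-13.   1.]; 1.31 [-131. -106.] tool [-13.  -1.]; 1.21 [-129.  -93.] tool [-13.  -2.]; 1.11 [-126.  -80.] tool [-13.  -3.]; 1.01 [-122.  -67.] tool [-12.  -4.]; 0.91 [-116.  -56.] tool [-12.  -6.]; 0.81 [-109.  -44.] tool [-11.  -7.]; 0.71 [-101.  -34.] tool [-11.  -8.]; 0.61 [-93. -24.] tool [-10.  -9.]; 0.51 [-83. -15.] tool [ -9. -10.]; 0.41 [-72.  -8.] tool [ -8. -11.]; 0.31 [-61.  -1.] tool [ -7. -11.]; 0.21 [-49.   5.] tool [ -5. -12.]; 0.11 [-36.   9.] tool [ -4. -12.]; 0.01 [-23.  12.] tool [ -3. -13.];
```

The lid slope is about 0.025 rad, so it is on its seal. Now I'll push the arm in.

```bash
python3 -m handwheel '[[[0,0,35],[0,0,0],0],[[0,0,35],[0,0,0],0],[[0,0,28],[0,0,0],0],[[0,0,0],[0,0,0],0],[[-14,0,0],[0,0,0],0],[[-13,0,0],[0,0,0],0],[[-13,3,0],[0,0,0],0],[[-13,2,0],[0,0,0],0],[[-13,1,0],[0,0,0],0],[[-13,-1,0],[0,0,0],0],[[-13,-2,0],[0,0,0],0],[[-13,-3,0],[0,0,0],0],[[-12,-4,0],[0,0,0],0],[[-12,-6,0],[0,0,0],0],[[-11,-7,0],[0,0,0],0],[[-11,-8,0],[0,0,0],0],[[0,0,0],[0,0,0],0]]'
python3 - <<'E'
from h import *
cp();s=grab_frame("side")
pts(["cam_pivot","lever_end"],s)
E
```

```text
time: 20.53
tool_pos: [0.5586, -0.1249, 0.203]
ee_rot: [[0.96, 0.281, 0.001], [0.281, -0.96, 0.002], [0.001, -0.001, -1.0]]
force: [-1.2, -0.8, -0.6]
finger_gap: -0.0
finger_force: 0.0
t 20.5333 chamber xyz [-100.2636  -29.6722  203.0216] F [-1.2414 -0.8321 -0.5881] j [-0.3416  0.5524  0.6948  2.0215 -0.5198  0.7474 -0.6137]
cam_pivot chamber -0.0769 -0.0319 0.1313 armang 0.729 0.89
lever_end chamber -0.0973 -0.007 0.2151 armang 0.72 0.57
```

Tracking well (0.72). Continuing to the stop.

```bash
python3 -m handwheel '[[[-10,-9,0],[0,0,0],0],[[-9,-10,0],[0,0,0],0],[[-8,-11,0],[0,0,0],0],[[-7,-11,0],[0,0,0],0],[[-5,-12,0],[0,0,0],0],[[-4,-12,0],[0,0,0],0],[[-1,-8,0],[0,0,0],0],[[0,-4,0],[0,0,0],0],[[0,0,0],[0,0,0],0]]'
python3 - <<'E'
from h import *
cp();s=grab_frame("side")
pts(["cam_pivot","lever_end"],s)
E
```

```text
time: 21.43
tool_pos: [0.4962, -0.0628, 0.2013]
ee_rot: [[0.959, 0.282, -0.0], [0.282, -0.959, 0.0], [-0.0, -0.0, -1.0]]
force: [0.5, -0.8, -0.2]
finger_gap: -0.0002
finger_force: 0.0
t 21.4333 chamber xyz [-23.1204  12.8021 201.3159] F [ 0.5203 -0.7592 -0.1551] j [-0.4898  0.4761  0.7181  2.1776 -0.515   0.6598 -0.6934]
cam_pivot chamber -0.0277 -0.0042 0.1322 armang 0.239 0.63
lever_end chamber -0.0039 -0.0033 -0.0017 armang 0.034 0.37
```

```bash
python3 -m handwheel '[[[0,-4,0],[0,0,0],0],[[0,-4,0],[0,0,0],0],[[0,0,0],[0,0,0],0],[[0,0,0],[0,0,0],0]]';python3 -m handwheel '[[[0,-4,0],[0,0,0],0],[[0,-3,0],[0,0,0],0],[[0,0,0],[0,0,0],0],[[0,0,0],[0,0,0],0]]'
```

```text
time: 21.92
tool_pos: [0.4939, -0.056, 0.2013]
ee_rot: [[0.96, 0.281, -0.0], [0.281, -0.96, -0.0], [-0.0, -0.0, -1.0]]
force: [-0.3, -0.4, 0.2]
finger_gap: -0.0002
finger_force: 0.0
time: 22.25
tool_pos: [0.4919, -0.0492, 0.2013]
ee_rot: [[0.96, 0.281, 0.0], [0.281, -0.96, 0.0], [0.0, -0.0, -1.0]]
force: [0.6, -1.2, 0.3]
finger_gap: -0.0002
finger_force: 0.0
```

```bash
python3 - <<'E'
from h import *
cp();s=grab_frame("side");pts(["cam_pivot","lever_end"],s)
cv2.imwrite("pics/p4.png",cv2.resize(s["img"][120:280,170:370],None,fx=3,fy=3))
E
```

```text
t 22.25 chamber xyz [ -8.9212  13.115  201.2936] F [ 0.5786 -1.209   0.3078] j [-0.5222  0.4703  0.7226  2.19   -0.5158  0.6531 -0.7185]
cam_pivot chamber -0.0267 -0.0052 0.129 armang 0.233 0.8
lever_end chamber -0.0367 0.0375 0.2109 armang 0.232 0.67
```

View pics/p4.png

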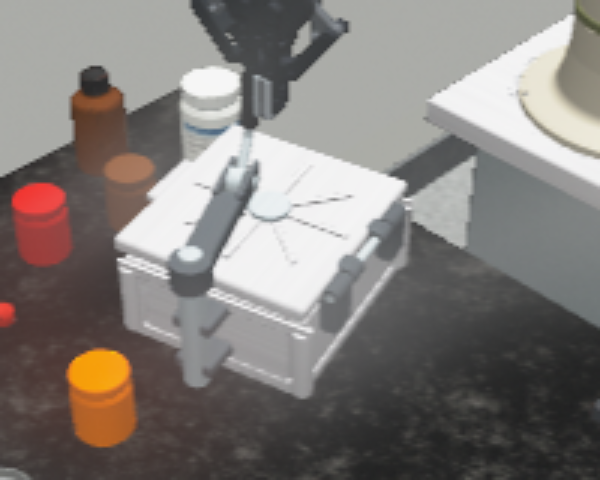

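The picture shows the fingers at (262,95) slipped past the lever, and the arm at about 0.23 rad, pointing from (190,260) to (240,180). I'll go up, back behind the lever, and push lower and farther out.

```bash
python3 -m handwheel '[[[0,-4,0],[0,0,0],0],[[0,0,-35],[0,0,0],0],[[0,0,-30],[0,0,0],0],[[0,0,0],[0,0,0],0],[[-2,35,0],[0,0,0],0],[[-3,35,0],[0,0,0],0],[[0,0,0],[0,0,0],0],[[0,0,35],[0,0,0],0],[[0,0,35],[0,0,0],0],[[0,0,6],[0,0,0],0],[[0,0,0],[0,0,0],0]]'
python3 - <<'E'
from h import *
cp();s=grab_frame("side");pts(["cam_pivot","lever_end"],s);f=grab_frame("top");pts(["cam_pivot","lever_end"],f)
E
```

```text
time: 23.32
tool_pos: [0.5044, -0.114, 0.1888]
ee_rot: [[0.96, 0.28, -0.004], [0.28, -0.96, 0.0], [-0.004, -0.001, -1.0]]
force: [-0.0, 0.0, 0.5]
finger_gap: 0.0001
finger_force: 0.0
t 23.3167 chamber xyz [-74.6115  19.3022 188.8054] F [-0.0137  0.021   0.5436] j [-0.3666  0.5149  0.6969  2.1503 -0.5405  0.6592 -0.5796]
cam_pivot chamber -0.0231 -0.0036 0.1287 armang 0.199 0.73
lever_end chamber -0.037 0.039 0.2113 armang 0.231 0.69
lever_end chamber 0.0848 -0.0022 0.099 armang -0.632 0.3
```

```bash
python3 - <<'E'
from h import *
s=grab_frame("side");p=cloud(s);q=np.c_[(p[:,:2]-C)@X,(p[:,:2]-C)@Y,p[:,2]]
for z in np.arange(.145,.24,.01):
    m=(abs(q[:,2]-z)<.005)&(abs(q[:,0]+.025)<.03)&(abs(q[:,1]-.02)<.05)
    if m.sum(): print(z.round(3),m.sum(),np.median(q[m],0))
E
```

```text
0.145 80 [-0.0268 -0.0087  0.142 ]
0.155 20 [-0.0308  0.0136  0.1544]
0.165 15 [-0.0316  0.0195  0.1656]
0.175 26 [-0.0311  0.0196  0.175 ]
0.185 23 [-0.0305  0.0225  0.1842]
0.195 32 [-0.0314  0.0251  0.1944]
0.205 29 [-0.0333  0.0282  0.2049]
0.215 29 [-0.0331  0.0313  0.2148]
0.225 12 [-0.0381  0.0326  0.2227]
0.235 23 [-0.0462  0.0047  0.2354]
```

```bash
python3 -m handwheel '[[[-11,0,0],[0,0,0],0],[[0,-12,0],[0,0,0],0],[[0,-10,0],[0,0,0],0],[[0,-8,0],[0,0,0],0],[[-1,-8,0],[0,0,0],0],[[-1,-6,0],[0,0,0],0],[[0,-4,0],[0,0,0],0],[[0,0,0],[0,0,0],0],[[0,0,0],[0,0,0],0]]'
python3 - <<'E'
from h import *
cp();s=grab_frame("side");pts(["cam_pivot","lever_end"],s)
E
```

```text
time: 24.42
tool_pos: [0.4797, -0.0715, 0.1903]
ee_rot: [[0.96, 0.282, -0.0], [0.282, -0.96, 0.0], [-0.0, -0.0, -1.0]]
force: [0.3, 0.1, 0.8]
finger_gap: -0.0004
finger_force: 0.0
t 24.4167 chamber xyz [-26.8815  31.029  190.2704] F [0.3399 0.1397 0.8396] j [-0.4678  0.4779  0.7116  2.2196 -0.5436  0.6198 -0.6424]
cam_pivot chamber -0.0034 -0.0016 0.1307 armang 0.029 0.63
lever_end chamber -0.0053 0.0423 0.2141 armang 0.033 0.51
lever_end chamber 0.0 0.0 0.1301 armang -0.0 0.29
```

```bash
python3 -m handwheel '[[[0,-3,0],[0,0,0],0],[[0,-3,0],[0,0,0],0],[[0,0,0],[0,0,0],0],[[0,0,0],[0,0,0],0]]'
python3 - <<'E'
from h import *
cp();s=grab_frame("side");pts(["cam_pivot","lever_end"],s)
E
```

```text
time: 24.9
tool_pos: [0.4785, -0.0673, 0.1905]
ee_rot: [[0.96, 0.28, 0.002], [0.28, -0.96, -0.002], [0.001, 0.003, -1.0]]
force: [0.7, -5.8, -0.7]
finger_gap: 0.0002
finger_force: 3.0
t 24.9 chamber xyz [-22.5174  31.0504 190.4923] F [ 0.6563 -5.7858 -0.7467] j [-0.4807  0.4755  0.7148  2.2246 -0.5432  0.6152 -0.6528]
cam_pivot chamber 0.0012 -0.0006 0.1317 armang -0.01 0.59
lever_end chamber -0.0026 0.044 0.2128 armang 0.016 0.63
```

The arm is at its stop. The lever geometry (grip offset 24 mm, b≈1.8) matches the measured end at (44, 213 mm). I'll go round to its outer side and plan the pressing arc.

```bash
python3 -m handwheel '[[[0,15,0],[0,0,0],0],[[-5,10,-5],[0,0,0],0],[[-30,0,-8],[0,0,0],0],[[-30,0,-5],[0,0,0],0],[[0,-25,0],[0,0,0],0],[[0,-22,0],[0,0,0],0],[[0,0,0],[0,0,0],0],[[0,0,0],[0,0,0],0]]'
python3 - <<'E'
from h import *
cp();s=grab_frame("side");pts(["cam_pivot","lever_end"],s)
go(ch(0,.062,.208))
prev=None
for b in np.r_[np.arange(1.8,-.01,-.1),0]:
    q=np.array([-75*np.cos(b)+32*np.sin(b)+11,131+75*np.sin(b)+32*np.cos(b)+11])
    print(round(b,1),q.round(0),(-(q-prev)).round(0) if prev is not None else "",end=";");prev=q
E
```

```text
time: 25.72
tool_pos: [0.4092, -0.0626, 0.2086]
ee_rot: [[0.959, 0.283, 0.0], [0.283, -0.959, 0.001], [0.0, -0.001, -1.0]]
force: [0.0, 0.2, 0.8]
finger_gap: 0.0003
finger_force: 0.0
t 25.7167 chamber xyz [  1.4009  96.2791 208.5898] F [0.0399 0.2382 0.7627] j [-0.56    0.3673  0.7785  2.3466 -0.4789  0.5808 -0.6906]
cam_pivot chamber -0.0009 -0.001 0.1289 armang 0.008 0.67
lever_end chamber 0.0014 0.0427 0.2106 armang -0.009 0.59
t 25.87 pos [ 0.41   -0.0639  0.2085] shift mm [34. -0.  1.] F [ 0.6 -0.  -0.2] gap -0.0001
1.8 [ 59. 208.] ;1.7 [ 52. 212.] [ 7. -4.];1.6 [ 45. 216.] [ 7. -4.];1.5 [ 38. 219.] [ 8. -3.];1.4 [ 30. 221.] [ 8. -2.];1.3 [ 22. 223.] [ 8. -1.];1.2 [ 14. 223.] [ 8. -1.];1.1 [  5. 223.] [8. 0.];1.0 [ -3. 222.] [8. 1.];0.9 [-11. 221.] [8. 2.];0.8 [-18. 218.] [8. 3.];0.7 [-26. 215.] [7. 3.];0.6 [-33. 211.] [7. 4.];0.5 [-39. 206.] [7. 5.];0.4 [-46. 201.] [6. 5.];0.3 [-51. 195.] [6. 6.];0.2 [-56. 188.] [5. 6.];0.1 [-60. 181.] [4. 7.];-0.0 [-64. 174.] [4. 7.];0.0 [-64. 174.] [-0. -0.];
```

```bash
python3 -m handwheel '[[[18,0,0],[0,0,0],0],[[18,0,0],[0,0,0],0],[[7,0,-4],[0,0,0],0],[[7,0,-4],[0,0,0],0],[[8,0,-3],[0,0,0],0],[[8,0,-2],[0,0,0],0],[[8,0,-1],[0,0,0],0],[[8,0,-1],[0,0,0],0],[[8,0,0],[0,0,0],0],[[8,0,1],[0,0,0],0],[[8,0,2],[0,0,0],0],[[0,0,0],[0,0,0],0]]'
python3 - <<'E'
from h import *
cp();s=grab_frame("side");pts(["cam_pivot","lever_end"],s)
E
```

```text
time: 26.87
tool_pos: [0.513, -0.0328, 0.2199]
ee_rot: [[0.959, 0.282, 0.001], [0.282, -0.959, -0.0], [0.001, 0.001, -1.0]]
force: [0.3, 0.4, 0.2]
finger_gap: 0.0
finger_force: 0.0
t 26.8667 chamber xyz [  0.9878 -11.7151 219.9121] F [0.2562 0.3571 0.1675] j [-0.5807  0.4722  0.766   2.1325 -0.4986  0.7191 -0.7687]
cam_pivot chamber 0.0012 -0.0013 0.1317 armang -0.01 0.74
cam_pivot chamber -0.0861 -0.0003 0.1104 armang 0.632 0.4
lever_end chamber -0.0004 -0.0353 0.217 armang 0.005 0.72
```

The lever follows (b≈0.9). I'll keep pressing.

```bash
python3 -m handwheel '[[[8,0,3],[0,0,0],0],[[7,0,3],[0,0,0],0],[[7,0,4],[0,0,0],0],[[7,0,5],[0,0,0],0],[[6,0,5],[0,0,0],0],[[6,0,6],[0,0,0],0],[[5,0,6],[0,0,0],0],[[4,0,7],[0,0,0],0],[[4,0,6],[0,0,0],0],[[0,0,0],[0,0,0],0],[[0,0,0],[0,0,0],0]]'
python3 - <<'E'
from h import *
cp();s=grab_frame("side");pts(["cam_pivot","lever_end"],s)
E
```

```text
time: 27.93
tool_pos: [0.5631, -0.0181, 0.1747]
ee_rot: [[0.96, 0.281, -0.001], [0.281, -0.96, -0.0], [-0.001, 0.0, -1.0]]
force: [-0.1, 0.4, -0.2]
finger_gap: -0.0001
finger_force: 0.0
t 27.9333 chamber xyz [  0.9912 -63.984  174.6577] F [-0.0901  0.3722 -0.1792] j [-0.5236  0.5868  0.6863  2.0642 -0.5832  0.69   -0.7398]
cam_pivot chamber 0.0019 -0.0029 0.1304 armang -0.016 0.94
lever_end chamber 0.002 -0.0879 0.1498 armang -0.065 0.72
```

```bash
python3 -m handwheel '[[[0,0,2],[0,0,0],0],[[0,0,1],[0,0,0],0],[[0,0,0],[0,0,0],0],[[0,0,0],[0,0,0],0]]'
```

```text
time: 28.42
tool_pos: [0.5631, -0.0182, 0.1726]
ee_rot: [[0.96, 0.281, 0.001], [0.281, -0.96, 0.0], [0.001, -0.0, -1.0]]
force: [0.3, 0.4, 2.9]
finger_gap: 0.0
finger_force: 1.5
```

```bash
python3 -m handwheel '[[[0,0,2],[0,0,0],0],[[0,0,0],[0,0,0],0],[[0,0,0],[0,0,0],0]]'; python3 -m handwheel '[[[0,0,-20],[0,0,0],0],[[0,0,-40],[0,0,0],0],[[0,0,-40],[0,0,0],0],[[0,0,-40],[0,0,0],0],[[0,0,-30],[0,0,0],0],[[0,0,0],[0,0,0],0]]'
python3 - <<'E'
from h import *
cp();s=grab_frame("side");f=grab_frame("top")
for g in(s,f): pts(["cam_pivot","lever_end"],g)
for g in(s,f):
  p=cloud(g);q=np.c_[(p[:,:2]-C)@X,(p[:,:2]-C)@Y,p[:,2]]
  m=(abs(q[:,2]-.106)<.012)&(abs(q[:,1])<.08)&(q[:,0]>-.08)&(q[:,0]<.06)
  b=q[m];A=np.c_[b[:,:2],np.ones(len(b))]
  for _ in range(6):
    k=np.linalg.lstsq(A,b[:,2],rcond=None)[0];r=abs(b[:,2]-A@k);A,b=A[r<.003],b[r<.003]
  print("lid slope",k,len(b))
for k in("jar_alumina","bottle_amber","beaker"): print(k,[np.round(e["at"],3) for e in place_of(k,s)[:1]])
cv2.imwrite("pics/p5.png",cv2.resize(s["img"][120:280,140:370],None,fx=3,fy=3))
E
```

```text
time: 28.67
tool_pos: [0.5634, -0.0183, 0.1717]
ee_rot: [[0.96, 0.281, 0.001], [0.281, -0.96, 0.001], [0.002, -0.001, -1.0]]
force: [-4.6, 1.7, 19.1]
finger_gap: 0.0001
finger_force: 9.9
time: 29.17
tool_pos: [0.5652, -0.0194, 0.3459]
ee_rot: [[0.96, 0.28, 0.008], [0.28, -0.96, 0.001], [0.008, 0.001, -1.0]]
force: [1.1, -1.0, -0.4]
finger_gap: -0.0002
finger_force: 0.0
t 29.1667 chamber xyz [ -0.7855 -65.5937 345.8961] F [ 1.0581 -0.9727 -0.4013] j [-0.6905  0.3933  0.8895  1.8841 -0.3587  1.0232 -0.9364]
cam_pivot chamber -0.0011 -0.0019 0.1319 armang 0.009 0.64
lever_end chamber -0.0001 -0.0896 0.1496 armang 0.003 0.47
cam_pivot chamber -0.0014 -0.0025 0.1269 armang 0.012 0.7
lever_end chamber -0.0002 -0.0912 0.1525 armang 0.009 0.56
lid slope [-0.0047  0.0005  0.1065] 1606
lid slope [-0.0073 -0.0008  0.1068] 3154
jar_alumina [array([ 0.386, -0.238,  0.002])]
bottle_amber [array([ 0.473, -0.308,  0.004])]
beaker [array([0.644, 0.233, 0.003])]
```

View pics/p5.png

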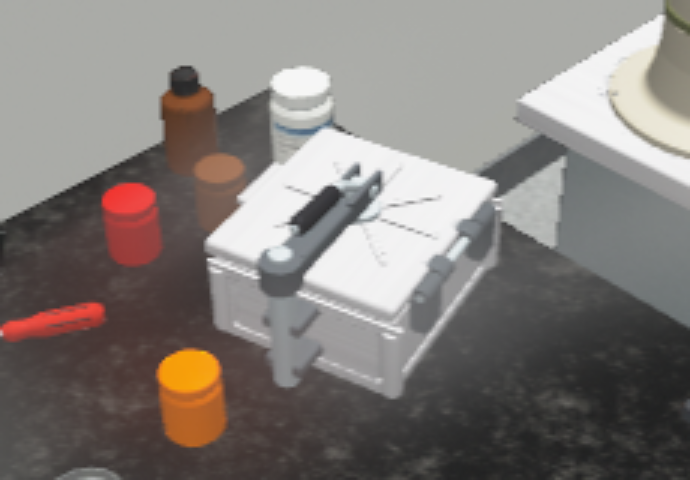

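The picture shows the lid shut, the arm across it from (280,260) to (360,180), and the lever lying flat at (318,208). The pressed lever was hard at its stop, the other containers have not moved, and the robot is clear. I'll hand in.

```bash
python3 -c "
from bench import *
print(hand_in())"
```

```text
the job is handed in; nothing more can be done
None
```

I handed the job in, and no verdict came back. The squat jar stands in the chamber and the clamp arm is at its stop with the cam lever pressed flat. The lid measured about 0.005–0.007 rad from home (limit 0.008, so little margin), and the three bystander containers had not moved.

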